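# Raise the gauge arm over a glaze bowl and draw it out to the scale mark

## Task

Wind the crank on top of the gauge stand clockwise, about one full turn up to its stop, so that the pointer is lifted clear of the bowl's rim. Then grip the black block at the end of the arm so that the lock button in its side is squeezed in, draw the arm out of its sleeve until the stud stands at the one long line across the scale, and finish while still gripping it there, lock squeezed and arm at rest. Do not disturb the bowl or the loose things around the stand.

Things in the scene. Friction and masses are not known exactly. Their poses are not given: they have to be found in the camera images.
- gauge_stand: grey gauge stand fixed to the worktop: round foot 110 mm wide, screw column. Origin on the worktop under the column; +x is the way the arm points and draws out (to the robot's right), +y left of that. Its head carries an aluminium sleeve, 28 mm wide, 26 high, 35 mm to the +y side of the column, ending 190 mm from it; its axis is 100 mm above the worktop, 126 mm when wound up
- crank (a joint): angle of the crank on top of the column, rad: 0 lowered, with the knob on the side away from the arm; grows clockwise seen from above; hard stop at 6.63 (a little over one turn); starts at 0 to 0.35. Raises the head 26 mm over its travel, takes about 3 N at the knob and stays where it is left
- crank_axis (a point): point on the crank's (vertical) turning axis, at the top of the hub, 192 mm above the worktop
- knob_grip (a point): the crank's upright black knob, 24 mm thick, 40 mm tall, 50 mm from the crank's axis: point on its axis, 15 mm below its top, 25 mm above its underside, 27 mm above the crank arm; 215 mm above the worktop. It spins freely on its pin: it can be gripped and led round in a circle without turning the hand
- gauge_arm (a joint): how far the telescoping arm is drawn out of its sleeve along the stand's +x, m: 0 home (and locked there, at most about 2 mm of play), 0.11 at most. The stud meets the long line at 0.080. A spring pulls it back with 1 to 3 N whenever it is free
- stud (a point): the small upright stud on the sliding arm that shows through the slot in the sleeve's top: its tip, 17 mm above the arm's axis
- long_mark (a point): the one long line across the scale on the sleeve's top (it spans the sleeve's whole width and folds down its sides; the other marks, 20 mm apart, are short): point above the middle of the line, level with the stud's tip; its +x is the way the arm draws out
- end_block: black block at the arm's end by which it is drawn out: 64 mm along the arm, 30 mm wide, 34 mm high; origin at its centre, x along the arm outward, z up. Grip it from above across its width. From a small holder at its outer end hangs a thin pointer, 42 mm beyond the centre, its tip 58 mm below the centre
- lock_button (a joint): lock button in the middle of the block's -y side (towards the robot), 32 by 22 mm, 6 mm proud: how far it is pressed in, m. 0 out (arm locked), 0.006 flush (as when the block is gripped across its width); the arm is free above about 0.0045. A spring pushes it out with 3 to 6 N
- bowl_cobalt: round glaze bowl, 130 mm wide, 50 mm high, loose, on the worktop in front of the pointer; origin under its middle. It stays where it is
- tape_roll: roll of tape lying under the sleeve, 96 mm wide, 20 mm high, loose bystander; origin under its middle
- saucer_0: small saucer, 80 mm wide, 26 mm high, loose bystander; origin under its middle
- water_tumbler: clear tumbler, 81 mm wide, 91 mm high, loose bystander; origin under its middle
- glaze_jar_4: glass jar with lid, 51 mm wide, 68 mm high, loose bystander; origin under its middle

How it is judged:
On the way, in this order (a step that is already met when the one before it is completed fails the run):
1. the crank is wound up to its stop, the arm still home (value of joint crank above 6.4 rad and value of joint gauge_arm below 0.01 m), for 0.2 s.
2. the lock button is squeezed in with the arm raised and still near home (value of joint crank above 6.3 rad and value of joint lock_button above 0.0045 m and value of joint gauge_arm below 0.06 m), for 0.05 s.
At the end, for the whole second after the job is handed in: the crank is wound up (above 6.3 rad), the stud is within 5 mm of the long line along the arm and at rest, the lock button is squeezed in by more than 4.5 mm, the fingers grip the end block with more than 5 N, and the bowl is within 15 mm of where it stood (x of stud in the frame of long_mark between -0.005 and 0.005 m and velocity of joint gauge_arm between -0.01 and 0.01 m/s and value of joint lock_button above 0.0045 m and contact force between the fingers and end_block above 5 N and value of joint crank above 6.3 rad and distance of bowl_cobalt from where it was at the start of the episode below 0.015 m); the arm keeps its last pose, push and grip.
It fails at once if the arm is drawn out before the crank is wound up (value of joint gauge_arm above 0.02 m and value of joint crank below 6.1 rad).
It fails at once if the bowl is pushed away or tipped (distance of bowl_cobalt from where it was at the start of the episode above 0.015 m or angle between bowl_cobalt's own z axis and vertical above 0.3 rad).
It fails at once if a loose bystander is disturbed (moved more than 30 mm) (distance of any of tape_roll, saucer_0, water_tumbler, glaze_jar_4 from where it was at the start of the episode above 0.03 m).
It also fails if it takes over 56 s, if anything falls off the work surface, if the arm or the gripper's body presses on something with over 40 N, if the wrist force passes 120 N, or if a joint passes its speed limit or range.

## Robot

A 6-joint arm with a two-finger parallel gripper is mounted at the origin on a cart in front of the work surface, level with it; the furniture and walls round the work are solid. World frame = base frame: x ahead of the robot, y to its left, z up, the work surface at z = 0. Lengths are in m, angles in rad, forces in N, time in s.
With the tool pointing down it reaches from about 0.225 to 0.875 m from the base axis. Payload 3.4 kg.
Tool frame: the origin (TCP) lies on the centre line of the jaws, within the pads' length; the fingertips stand 14 mm ahead of it and the grasp point (between the pads) lies 5 mm behind it; z points along the fingers, y is the line along which they close (so a half turn about z gives the same grasp; the last joint's range is limited). The gripper opens to 85 mm and grips with 20 to 120 N. Pads are 22 mm wide; open, the fingers measure 114 mm over their backs; the gripper's body (76 mm by 85 mm) begins 54 mm behind the grasp point. The pads swing forward as they close: fully open they stand 13 mm farther back than shut.
Start: joints at [1.19, 0.276, 1.505, -0, 1.361, -0.121], TCP at [0.148, 0.556, 0.245] pointing down, gripper open.
Joint ranges: [-2.89, 2.89], [-0.75, 2.08], [0.22, 2.7], [-1.18, 4.32], [0.11, 2.71], [-2.7, 2.7]. Speed limits (rad/s): [2.57, 2.57, 3.14, 3.14, 3.14, 3.14].

## Interface

Orientations are given as a unit quaternion [w, x, y, z].
In Python, from rig import manip, eyes gives the robot as it stands.
- The arm moves only by the shell command python3 -m creep 'ROWS' [FORCE]. ROWS is JSON, a list of rows, each a list of 5 numbers: the opening, from 0 (shut) to 1 (fully open), then the shift along the tool's x, y, z normalised to -1 to 1, where 1 is 0.5 m, then the turn about the tool's z normalised to -1 to 1, where 1 is 360 degrees. In form: [[fingers, dx, dy, dz, spin], ...]. A call has 1 to 10 rows; each row is the pose to reach, as a shift and turn from the pose commanded when the call began, along the tool's axes at that moment, turning the shorter way round; what a row does not reach only later rows make up. A row lasts 1/10 s, in which the tool goes at most 50 mm and 8.59 degrees, less where a joint would pass 70% of its speed; a pose out of reach is approached as far as the arm can. A call with a number of a shift or a turn outside -1 to 1 is refused whole. A call with a gripper value outside its range is refused whole. The fingers move at their own pace and stop on an object; FORCE is the grip in N (left out, the last holds). Time passes only in rows, so rows that repeat a pose let the fingers close. It gives the time, the measured TCP pose, the force, the opening and the grip force at its end, in the units of the state.
- manip.get_state(): the state, without advancing time (a new reading comes with each control period).
- eyes.get_image(name): name is "scene" or "top" or "wrist"; returns a dict with "frame" (400x640x3 uint8, red, green, blue), "fx", "fy", "cx", "cy" (pixels), "R" (3x3) and "t" (3): a world point X has camera coordinates R X + t. Camera axes: x right, y down, z forward; pixel columns grow to the right and rows downward; lengths in m; the calibration is good to about 2 mm. A picture is of the moment at which its call begins. There is no depth.
- manip.sign_off(): hands the job in; it is judged then, once.
Trained networks look in the newest picture that a camera, given by its name, has taken for a name from the list of things; names that differ only in an ending like _2 or _b are one class to them, and where a whole thing is asked for, a point or a joint stands for the part that bears it (a point fixed in the world has none). Each returns a list of dicts, best first, with "confidence" (0 to 1); they miss things now and then, are a little off and sometimes report something else, mostly with a low value. They report only what shows in the picture. A call takes as long as a camera call.
- eyes.regions_of(camera, label): "mask" (400x640 bool, what is visible of it) and "bbox" ([left, top, right, bottom] in pixels, round what is visible of it).
- eyes.place_of(camera, label): "centre" ([column, row] in pixels: a listed point, or the origin of a listed thing).
The state is a dict: "clock": time; "qpos": joint angles; "qd": joint speeds; "effort": joint torques, N m; "position": TCP position; "ee_rot": TCP orientation; "contact_force": force on the tool from outside, world axes, zero at the start; "moment": the same for the moment, N m; "width": finger opening in m; "gripper_force": force on a finger pad.
Only numpy, scipy, OpenCV 4.12 (cv2) and the standard library are available. Lean on these libraries where they do the work, as an engineer would, in place of code of your own. Each camera call takes 0.05 s, during which the arm holds its last target. There are 200 camera calls.

## Working session

There is one attempt and no reset: what is moved stays moved. The work goes in short steps, Python scripts to look and compute and a shell command to move; the robot and the scene stay as the last step left them, time stands still between calls to the robot, and variables do not carry over. Pictures are saved under pics/ and viewed, at most 10 in all, crops included, and the job is handed in when it is done.

```bash
ls; mkdir -p pics; python3 - <<'E'
from rig import manip, eyes
import cv2,numpy as np
s=manip.get_state(); print(s)
for c in ["scene","top"]:
    im=eyes.get_image(c); cv2.imwrite(f"pics/{c}0.png",im["frame"][:,:,::-1])
    print(c,im["fx"],im["cx"],im["cy"],np.round(im["R"],3).tolist(),np.round(im["t"],3).tolist())
    for l in ["gauge_stand","crank_axis","knob_grip","stud","long_mark","end_block","bowl_cobalt","tape_roll","saucer_0","water_tumbler","glaze_jar_4"]:
        r=eyes.place_of(c,l); print(l,[(np.round(d["centre"]).tolist(),round(d["confidence"],2)) for d in r[:2]])
E
```

```text
pics
{'clock': 0.0, 'qpos': array([ 1.19001144e+00,  2.76594590e-01,  1.50613605e+00, -1.25876770e-05,
        1.36068245e+00, -1.21046169e-01]), 'qd': array([-0.00085932,  0.00128475,  0.00136891, -0.00014101, -0.000853  ,
       -0.00072434]), 'effort': array([-1.05488216e-03, -4.16778445e+01, -2.45796007e+01, -3.16848927e-04,
        1.11560643e-02, -3.74022545e-05]), 'position': array([0.14752433, 0.55523675, 0.24443875]), 'ee_rot': array([-2.20037282e-04,  1.29503242e-01,  9.91578581e-01, -8.83242719e-04]), 'contact_force': array([-0.38613049,  0.68913054, -0.15680629]), 'moment': array([-0.02990675,  0.0015268 ,  0.00375375]), 'gripper_force': 0.0, 'width': 0.08557253072558335}
scene 447.01382833464226 319.1925380833112 200.41571703237966 [[-0.888, -0.459, 0.017], [-0.288, 0.527, -0.8], [0.358, -0.715, -0.6]] [0.603, 0.206, 1.265]
gauge_stand [([336.0, 274.0], 0.8)]
crank_axis [([342.0, 220.0], 0.74)]
knob_grip [([334.0, 224.0], 0.71)]
stud []
long_mark [([342.0, 206.0], 0.95)]
end_block [([353.0, 193.0], 0.72)]
bowl_cobalt [([357.0, 198.0], 0.88)]
tape_roll []
saucer_0 [([326.0, 206.0], 0.51)]
water_tumbler [([381.0, 280.0], 0.82)]
glaze_jar_4 [([275.0, 324.0], 0.8)]
top 365.9949661746261 316.57867849042486 193.95382635939356 [[-0.022, -1.0, -0.014], [-0.992, 0.023, -0.126], [0.127, 0.011, -0.992]] [0.208, 0.57, 1.1]
gauge_stand [([298.0, 229.0], 0.72)]
crank_axis [([295.0, 224.0], 0.8)]
knob_grip [([272.0, 223.0], 0.43)]
stud [([319.0, 204.0], 0.67), ([336.0, 199.0], 0.49)]
long_mark [([349.0, 201.0], 0.92)]
end_block [([372.0, 194.0], 0.55)]
bowl_cobalt [([406.0, 189.0], 0.94), ([296.0, 226.0], 0.44)]
tape_roll [([333.0, 201.0], 0.79)]
saucer_0 [([371.0, 171.0], 0.98)]
water_tumbler [([309.0, 261.0], 0.86)]
glaze_jar_4 [([222.0, 207.0], 0.7)]
```

```bash
cat > h.py <<'E'
from rig import manip, eyes
import cv2,numpy as np
def loc(im,uv,z):
    R=np.array(im["R"]);t=np.array(im["t"])
    d=R.T@np.array([(uv[0]-im["cx"])/im["fx"],(uv[1]-im["cy"])/im["fy"],1]);c=-R.T@t
    return c+d*(z-c[2])/d[2]
def proj(im,X):
    p=np.array(im["R"])@np.array(X)+np.array(im["t"]);return np.array([im["cx"]+im["fx"]*p[0]/p[2],im["cy"]+im["fy"]*p[1]/p[2]])
E
python3 - <<'E'
from h import *
Z=dict(gauge_stand=0,crank_axis=.192,knob_grip=.215,stud=.117,long_mark=.117,end_block=.1,bowl_cobalt=0,tape_roll=0,saucer_0=0,water_tumbler=0,glaze_jar_4=0)
for c in ["top","scene"]:
    im=eyes.get_image(c)
    for l,z in Z.items():
        r=eyes.place_of(c,l); print(c,l,[(np.round(loc(im,d["centre"],z),3).tolist(),round(d["confidence"],2)) for d in r[:2]])
a=cv2.imread("pics/top0.png")[120:300,190:450];b=cv2.imread("pics/scene0.png")[130:360,240:430]
cv2.imwrite("pics/c1.png",cv2.resize(a,None,fx=3,fy=3,interpolation=2));cv2.imwrite("pics/c2.png",cv2.resize(b,None,fx=2.6,fy=2.6,interpolation=2))
E
```

```text
top gauge_stand [([0.478, 0.258, 0.0], 0.56)]
top crank_axis [([0.468, 0.253, 0.192], 0.79), ([0.525, 0.452, 0.192], 0.44)]
top knob_grip [([0.474, 0.316, 0.215], 0.59), ([0.555, -0.036, 0.215], 0.44)]
top stud [([0.524, 0.193, 0.117], 0.81)]
top long_mark [([0.543, 0.1, 0.117], 0.83)]
top end_block [([0.562, 0.037, 0.1], 0.75)]
top bowl_cobalt [([0.576, -0.084, 0.0], 0.9)]
top tape_roll []
top saucer_0 [([0.652, 0.003, 0.0], 0.84)]
top water_tumbler [([0.364, 0.233, 0.0], 0.84)]
top glaze_jar_4 [([0.544, 0.503, 0.0], 0.82)]
scene gauge_stand [([0.49, 0.255, 0.0], 0.91)]
scene crank_axis [([0.501, 0.194, 0.192], 0.56), ([0.495, 0.263, 0.192], 0.44)]
scene knob_grip []
scene stud [([0.532, 0.178, 0.117], 0.74)]
scene long_mark [([0.544, 0.11, 0.117], 0.62)]
scene end_block [([0.555, 0.021, 0.1], 0.75)]
scene bowl_cobalt [([0.583, -0.09, 0.0], 0.64), ([0.582, 0.04, -0.0], 0.42)]
scene tape_roll [([0.543, 0.13, 0.0], 0.68)]
scene saucer_0 [([0.642, -0.004, 0.0], 0.74), ([0.584, 0.048, 0.0], 0.27)]
scene water_tumbler [([0.365, 0.221, 0.0], 0.59), ([0.541, 0.498, 0.0], 0.5)]
scene glaze_jar_4 [([0.544, 0.495, 0.0], 0.63)]
```

View pics/c1.png

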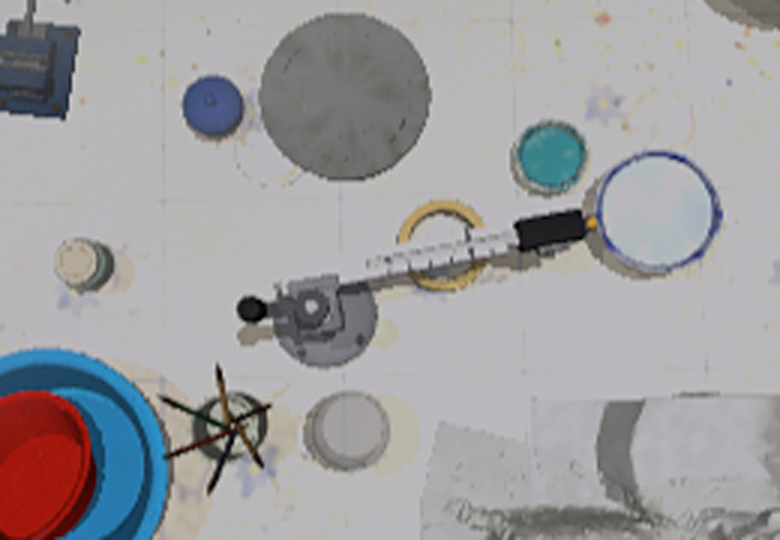

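View pics/c2.png

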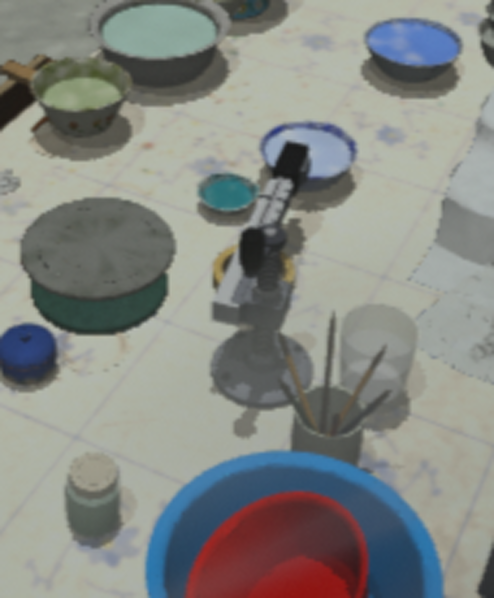

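```bash
python3 - <<'E'
from h import *
w=eyes.get_image("wrist");R=np.array(w["R"]);print("wrist cam pos",-R.T@w["t"],"fwd",R[2],"x",R[0],w["fx"])
im=eyes.get_image("top")
for n,uv,z in [("knobtop",(274,223),.23),("hub",(293.7,222.3),.192),("block",(373.3,195),.117),("sleeve a",(314,207.5),.113),("sleeve b",(361,198),.113),("bowl",(409,190.5),.05)]:
    print(n,loc(im,uv,z).round(3))
E
```

```text
wrist cam pos [0.07869066 0.57354939 0.37419317] fwd [ 0.27438938 -0.07327281 -0.95882301] x [ 2.56965984e-01  9.66420397e-01 -3.16643280e-04] 284.3358707054572
knobtop [0.477 0.303 0.23 ]
hub [0.48  0.256 0.192]
block [0.557 0.031 0.117]
sleeve a [0.525 0.203 0.113]
sleeve b [0.55  0.066 0.113]
bowl [ 0.577 -0.088  0.05 ]
```

```bash
python3 -m creep '[[1,0,0,-0.12,0],[1,-0.1,-0.04,-0.12,0.02],[1,-0.2,-0.08,-0.12,0.04],[1,-0.3,-0.12,-0.12,0.06],[1,-0.4,-0.16,-0.12,0.08],[1,-0.5,-0.2,-0.12,0.11],[1,-0.6,-0.25,-0.12,0.13],[1,-0.7,-0.29,-0.12,0.16],[1,-0.766,-0.313,-0.12,0.18],[1,-0.766,-0.313,-0.12,0.18]]'
python3 -m creep '[[1,0,0,0,0],[1,0,0,0,0],[1,0,0,0,0]]'
python3 - <<'E'
from h import *
s=manip.get_state();print(s["position"],s["ee_rot"],s["clock"],s["contact_force"])
Z=dict(crank_axis=.192,knob_grip=.215,stud=.117,long_mark=.117,end_block=.1)
for c in ["wrist","top"]:
    im=eyes.get_image(c)
    for l,z in Z.items():
        r=eyes.place_of(c,l); print(c,l,[(np.round(d["centre"]).tolist(),np.round(loc(im,d["centre"],z),3).tolist(),round(d["confidence"],2)) for d in r[:2]])
    if c=="wrist": cv2.imwrite("pics/w1.png",im["frame"][:,:,::-1])
E
```

```text
clock: 3.5
position: [0.4815, 0.3029, 0.305]
ee_rot: [0.001, 0.643, 0.765, 0.0]
contact_force: [-1.2, 0.2, -1.2]
width: 0.0853
gripper_force: 0.0
clock: 3.8
position: [0.4761, 0.3072, 0.3055]
ee_rot: [-0.001, 0.64, 0.769, 0.0]
contact_force: [0.4, 0.2, 0.5]
width: 0.0853
gripper_force: 0.0
[0.47613781 0.30724886 0.30545841] [-5.27889066e-04  6.39657981e-01  7.68659475e-01  3.04275002e-05] 3.8 [0.3565602  0.24008385 0.49375087]
wrist crank_axis [([314.0, 259.0], [0.481, 0.252, 0.192], 0.76)]
wrist knob_grip [([319.0, 218.0], [0.476, 0.302, 0.215], 0.72), ([390.0, 36.0], [0.5, 0.44, 0.215], 0.59)]
wrist stud [([342.0, 285.0], [0.527, 0.184, 0.117], 0.67), ([392.0, 35.0], [0.519, 0.469, 0.117], 0.43)]
wrist long_mark [([344.0, 335.0], [0.546, 0.11, 0.117], 0.56)]
wrist end_block [([322.0, 215.0], [0.487, 0.266, 0.1], 0.23)]
top crank_axis [([294.0, 225.0], [0.473, 0.255, 0.192], 0.59)]
top knob_grip []
top stud [([318.0, 203.0], [0.539, 0.192, 0.117], 0.62)]
top long_mark [([350.0, 200.0], [0.545, 0.098, 0.117], 0.96), ([319.0, 202.0], [0.542, 0.188, 0.117], 0.68)]
top end_block [([371.0, 193.0], [0.565, 0.035, 0.1], 0.88)]
```

View pics/w1.png

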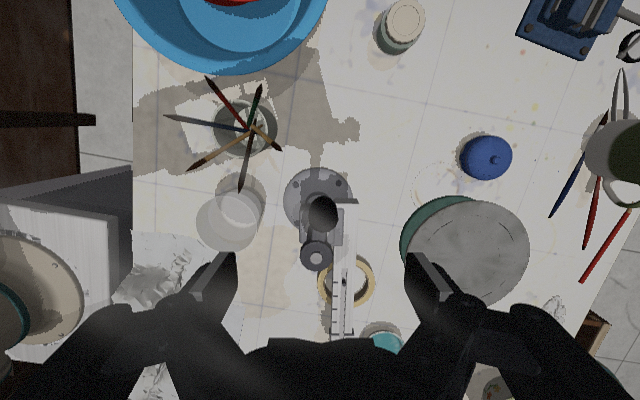

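```bash
python3 -m creep '[[0.7,-0.01,-0.002,0.06,0],[0.7,-0.01,-0.002,0.12,0],[0.7,-0.01,-0.002,0.187,0],[0.7,-0.01,-0.002,0.187,0],[0,-0.01,-0.002,0.187,0],[0,-0.01,-0.002,0.187,0],[0,-0.01,-0.002,0.187,0],[0,-0.01,-0.002,0.187,0],[0,-0.01,-0.002,0.187,0]]' 40
python3 - <<'E'
from h import *
s=manip.get_state();print(s["contact_force"],s["moment"])
im=eyes.get_image("wrist")
for l,z in dict(crank_axis=.192,stud=.117,long_mark=.117).items():
    r=eyes.place_of("wrist",l); print(l,[(np.round(d["centre"]).tolist(),np.round(loc(im,d["centre"],z),3).tolist(),round(d["confidence"],2)) for d in r[:2]])
E
```

```text
clock: 5.3
position: [0.4789, 0.3017, 0.214]
ee_rot: [0.001, 0.641, 0.768, 0.002]
contact_force: [1.5, 0.6, 6.5]
width: 0.0227
gripper_force: 40.3
[1.46920479 0.6302887  6.48142423] [ 0.05014223 -0.02371681  0.02274097]
crank_axis [([310.0, 318.0], [0.482, 0.253, 0.192], 0.94)]
stud [([315.0, 214.0], [0.476, 0.297, 0.117], 0.63), ([350.0, 330.0], [0.529, 0.188, 0.117], 0.44)]
long_mark []
```

```bash
python3 -m creep '[[0,-0.0052,0.0212,0,0],[0,-0.0172,0.0443,0,0],[0,-0.0349,0.0636,0,0],[0,-0.0569,0.0776,0,0],[0,-0.0569,0.0776,0,0],[0,-0.0569,0.0776,0,0]]'
python3 - <<'E'
from h import *
s=manip.get_state();print(s["contact_force"],s["moment"])
im=eyes.get_image("wrist"); cv2.imwrite("pics/w2.png",im["frame"][:,:,::-1])
for l,z in dict(crank_axis=.192,knob_grip=.215).items():
    r=eyes.place_of("wrist",l); print(l,[(np.round(d["centre"]).tolist(),np.round(loc(im,d["centre"],z),3).tolist(),round(d["confidence"],2)) for d in r[:2]])
E
```

```text
clock: 6.1
position: [0.5229, 0.2802, 0.214]
ee_rot: [0.002, 0.641, 0.768, 0.002]
contact_force: [2.0, 0.7, 5.2]
width: 0.0225
gripper_force: 40.3
[1.98007986 0.67668048 5.21583044] [-0.0696177  -0.1774079  -0.05128334]
crank_axis [([244.0, 276.0], [0.482, 0.254, 0.192], 0.58)]
knob_grip [([318.0, 264.0], [0.522, 0.282, 0.215], 0.75)]
```

View pics/w2.png

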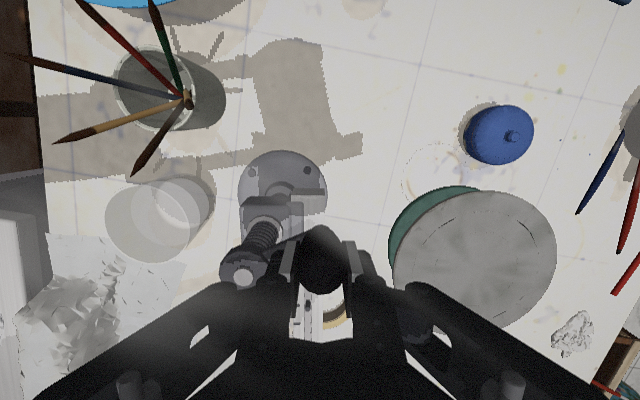

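```bash
python3 -m creep '[[0,-0.0249,0.0079,0,0],[0,-0.0510,0.0090,0,0],[0,-0.0765,0.0033,0,0],[0,-0.0996,-0.0087,0,0],[0,-0.1189,-0.0264,0,0],[0,-0.1329,-0.0484,0,0],[0,-0.1407,-0.0733,0,0],[0,-0.1419,-0.0994,0,0],[0,-0.1362,-0.1248,0,0],[0,-0.1362,-0.1248,0,0]]'
```

```text
clock: 7.25
position: [0.4715, 0.2026, 0.2139]
ee_rot: [0.001, 0.641, 0.768, 0.002]
contact_force: [-0.6, 2.3, 8.7]
width: 0.0224
gripper_force: 40.5
```

```bash
python3 -m creep '[[0,0.0121,-0.0232,0,0],[0,0.0297,-0.0424,0,0],[0,0.0517,-0.0564,0,0],[0,0.0766,-0.0643,0,0],[0,0.1027,-0.0654,0,0],[0,0.1282,-0.0598,0,0],[0,0.1513,-0.0477,0,0],[0,0.1706,-0.0301,0,0],[0,0.1846,-0.0081,0,0],[0,0.1925,0.0168,0,0]]'
```

```text
clock: 8.25
position: [0.4619, 0.2978, 0.2138]
ee_rot: [0.0, 0.64, 0.768, -0.0]
contact_force: [-2.6, -3.2, 10.0]
width: 0.0224
gripper_force: 40.8
```

```bash
python3 -m creep '[[0,0.0015,0.0174,0,0],[0,0,0.0347,0,0],[0,-0.0024,0.0449,0,0],[0,-0.0045,0.0516,0,0],[0,-0.0045,0.0516,0,0],[0,-0.0045,0.0516,0,0]]'
```

```text
clock: 8.85
position: [0.4886, 0.3012, 0.2139]
ee_rot: [0.0, 0.641, 0.768, 0.002]
contact_force: [-0.5, 1.7, 8.7]
width: 0.0223
gripper_force: 40.5
```

```bash
python3 - <<'E'
from h import *
s=manip.get_state();print(s["contact_force"],s["moment"],s["position"])
im=eyes.get_image("wrist")
for l,z in dict(crank_axis=.192,knob_grip=.215).items():
    r=eyes.place_of("wrist",l); print(l,[(np.round(d["centre"]).tolist(),np.round(loc(im,d["centre"],z),3).tolist(),round(d["confidence"],2)) for d in r[:2]])
E
```

```text
[-0.51765777  1.72298374  8.69858607] [ 0.23956346  0.22537822 -0.00880979] [0.4886473  0.30123736 0.21392928]
crank_axis [([293.0, 316.0], [0.481, 0.252, 0.192], 0.65)]
knob_grip [([318.0, 264.0], [0.488, 0.303, 0.215], 0.93), ([340.0, 348.0], [0.509, 0.255, 0.215], 0.52)]
```

```bash
python3 -m creep '[[0,-0.002,0.005,0,0],[0,-0.0041,0.0096,0,0],[0,-0.0041,0.0096,0,0],[0,-0.0041,0.0096,0,0]]'
```

```text
clock: 9.4
position: [0.4911, 0.3008, 0.2138]
ee_rot: [-0.002, 0.641, 0.768, 0.0]
contact_force: [-6.8, 3.4, 11.2]
width: 0.0225
gripper_force: 40.8
```

```bash
python3 -m creep '[[0,-0.0025,0.0045,0,0],[0,-0.0025,0.0045,0,0],[0,-0.0025,0.0045,0,0]]'
```

```text
clock: 9.7
position: [0.4914, 0.3008, 0.2138]
ee_rot: [-0.004, 0.641, 0.768, -0.0]
contact_force: [-10.2, 5.7, 12.4]
width: 0.0225
gripper_force: 41.0
```

```bash
python3 -m creep '[[0,0.005,-0.01,0,0],[0.6,0.005,-0.01,0,0],[0.6,0.005,-0.01,0,0],[0.6,0.005,-0.01,0,0],[0.6,0.005,-0.01,-0.08,0],[0.6,0.005,-0.01,-0.16,0],[0.8,-0.1,0,-0.16,0],[0.8,-0.2,0.01,-0.16,0],[0.8,-0.3,0.02,-0.16,0],[0.8,-0.4,0.025,-0.16,0]]'
python3 -m creep '[[0.8,-0.1,0.007,0,0],[0.8,-0.14,0.007,0,0],[0.8,-0.14,0.007,0,0],[0.8,-0.14,0.007,0,0],[0.8,-0.14,0.007,0,0]]'
python3 - <<'E'
from h import *
s=manip.get_state();print(s["position"],s["contact_force"])
Z=dict(crank_axis=.192,knob_grip=.215,stud=.143,long_mark=.143,end_block=.126,lock_button=.126)
for c in ["wrist","top","scene"]:
    im=eyes.get_image(c)
    for l,z in Z.items():
        r=eyes.place_of(c,l); print(c,l,[(np.round(d["centre"]).tolist(),np.round(loc(im,d["centre"],z),3).tolist(),round(d["confidence"],2)) for d in r[:2]])
    if c=="wrist": cv2.imwrite("pics/w3.png",im["frame"][:,:,::-1])
    if c=="scene": cv2.imwrite("pics/s3.png",cv2.resize(im["frame"][130:360,240:430,::-1],None,fx=2.6,fy=2.6))
E
```

```text
clock: 10.7
position: [0.5436, 0.1052, 0.2914]
ee_rot: [-0.0, 0.641, 0.768, -0.0]
contact_force: [1.1, 0.2, -0.4]
width: 0.0684
gripper_force: 0.0
clock: 11.2
position: [0.559, 0.0398, 0.2915]
ee_rot: [-0.001, 0.64, 0.768, 0.0]
contact_force: [-0.0, 1.1, 0.5]
width: 0.0687
gripper_force: 0.0
[0.55898007 0.03982588 0.2915409 ] [-0.00383095  1.13457894  0.46056586]
wrist crank_axis []
wrist knob_grip []
wrist stud [([315.0, 23.0], [0.528, 0.187, 0.143], 0.7)]
wrist long_mark [([316.0, 120.0], [0.543, 0.109, 0.143], 0.59)]
wrist end_block [([314.0, 200.0], [0.555, 0.027, 0.126], 0.72)]Traceback (most recent call last):
  File "<stdin>", line 7, in <module>
ValueError: it knows: bowl_cobalt, crank_axis, end_block, gauge_stand, glaze_jar, knob_grip, long_mark, saucer, stud, tape_roll, water_tumbler
```

```bash
python3 - <<'E'
from h import *
Z=dict(crank_axis=.192,knob_grip=.215,stud=.143,long_mark=.143,end_block=.126,gauge_stand=0)
for c in ["wrist","top"]:
    im=eyes.get_image(c)
    for l,z in Z.items():
        r=eyes.place_of(c,l); print(c,l,[(np.round(d["centre"]).tolist(),np.round(loc(im,d["centre"],z),3).tolist(),round(d["confidence"],2)) for d in r[:2]])
    if c=="wrist":
        cv2.imwrite("pics/w3.png",im["frame"][:,:,::-1])
        r=eyes.regions_of(c,"end_block")
        for d in r[:2]: print(d["bbox"],d["confidence"],cv2.minAreaRect(np.argwhere(d["mask"])[:,::-1].astype(np.int32)))
        for uv in [(314,172),(314,230),(296,200),(332,200)]: print(uv,loc(im,uv,.143).round(3))
E
```

```text
wrist crank_axis []
wrist knob_grip []
wrist stud [([318.0, 19.0], [0.53, 0.19, 0.143], 0.95), ([316.0, 197.0], [0.556, 0.035, 0.143], 0.4)]
wrist long_mark [([319.0, 122.0], [0.546, 0.107, 0.143], 0.97)]
wrist end_block [([316.0, 199.0], [0.557, 0.029, 0.126], 0.76)]
wrist gauge_stand []
[292.3, 168.1, 332.9, 242.5] 0.93 ((311.64947509765625, 202.21133422851562), (36.099090576171875, 71.74410247802734), 2.602562189102173)
[290.9, 70.4, 362.9, 138.3] 0.23 ((328.09930419921875, 107.3184814453125), (68.36024475097656, 72.41551208496094), 65.55604553222656)
(314, 172) [0.55  0.06  0.143]
(314, 230) [ 0.56  -0.     0.143]
(296, 200) [0.537 0.028 0.143]
(332, 200) [0.573 0.035 0.143]
top crank_axis [([294.0, 225.0], [0.472, 0.256, 0.192], 0.62), ([406.0, 189.0], [0.561, -0.045, 0.192], 0.35)]
top knob_grip [([272.0, 221.0], [0.483, 0.312, 0.215], 0.6)]
top stud [([316.0, 205.0], [0.53, 0.195, 0.143], 0.65), ([308.0, 259.0], [0.381, 0.223, 0.143], 0.41)]
top long_mark [([350.0, 198.0], [0.547, 0.1, 0.143], 0.86)]
top end_block [([373.0, 194.0], [0.558, 0.032, 0.126], 0.63)]
top gauge_stand [([299.0, 224.0], [0.483, 0.254, 0.0], 0.98)]
```

View pics/w3.png

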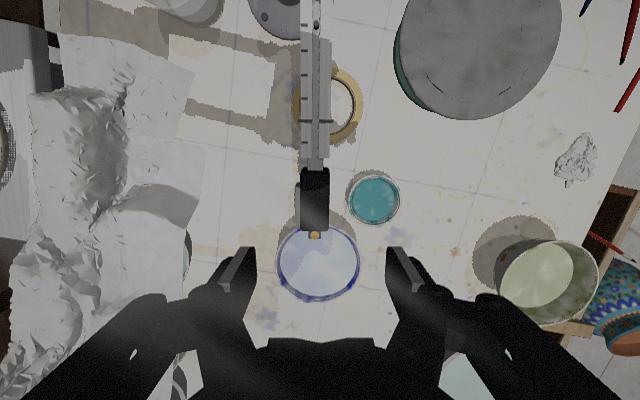

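```bash
python3 -m creep '[[0.8,-0.0155,-0.008,0.09,0],[0.8,-0.0155,-0.008,0.18,0],[0.8,-0.0155,-0.008,0.27,0],[0.8,-0.0155,-0.008,0.341,0],[0.8,-0.0155,-0.008,0.341,0],[0.8,-0.0155,-0.008,0.341,0],[0.5,-0.0155,-0.008,0.341,0]]' 40
python3 - <<'E'
from h import *
im=eyes.get_image("wrist");cv2.imwrite("pics/w4.png",im["frame"][:,:,::-1])
E
```

```text
clock: 12.95
position: [0.5587, 0.0304, 0.1236]
ee_rot: [0.002, 0.641, 0.768, 0.001]
contact_force: [-0.1, -0.2, -0.8]
width: 0.055
gripper_force: 0.0
```

View pics/w4.png

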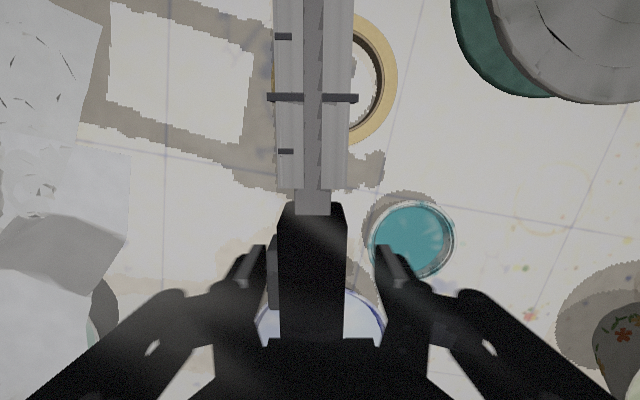

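```bash
python3 -m creep '[[0.5,0,-0.005,0,0],[0.5,0,-0.005,0,0],[0,0,-0.005,0,0],[0,0,-0.005,0,0],[0,0,-0.005,0,0],[0,0,-0.005,0,0]]' 50
python3 - <<'E'
from h import *
s=manip.get_state();print(s["contact_force"],s["width"])
im=eyes.get_image("wrist")
for l in ["stud","long_mark"]:
    r=eyes.place_of("wrist",l); print(l,[(np.round(d["centre"],1).tolist(),np.round(loc(im,d["centre"],.143),3).tolist(),round(d["confidence"],2)) for d in r[:2]])
E
```

```text
clock: 13.6
position: [0.5546, 0.0301, 0.1224]
ee_rot: [0.0, 0.641, 0.767, 0.0]
contact_force: [-1.7, -0.3, 6.0]
width: 0.0295
gripper_force: 51.5
[-1.68716605 -0.2733253   5.95313226] 0.02951445454406139
stud []
long_mark [([322.9, 97.7], [0.542, 0.108, 0.143], 0.76)]
```

```bash
python3 -m creep '[[0,-0.01,0,0,0],[0,-0.03,0,0,0],[0,-0.05,0,0,0],[0,-0.08,0,0,0],[0,-0.11,0,0,0],[0,-0.14,0,0,0],[0,-0.16,0,0,0],[0,-0.16,0,0,0],[0,-0.16,0,0,0],[0,-0.16,0,0,0]]'
python3 - <<'E'
from h import *
s=manip.get_state();print(s["contact_force"],s["width"],s["position"])
for c in ["wrist","top"]:
  im=eyes.get_image(c);cv2.imwrite(f"pics/{c}5.png",im["frame"][:,:,::-1])
  for l in ["stud","long_mark"]:
    r=eyes.place_of(c,l); print(c,l,[(np.round(d["centre"],1).tolist(),np.round(loc(im,d["centre"],.143),3).tolist(),round(d["confidence"],2)) for d in r[:2]])
f=cv2.imread("pics/wrist5.png");cv2.imwrite("pics/w5.png",f[0:200,210:430].repeat(3,0).repeat(3,1))
E
```

```text
clock: 14.75
position: [0.5679, -0.0482, 0.1223]
ee_rot: [-0.001, 0.641, 0.767, 0.0]
contact_force: [-4.4, 1.5, 6.5]
width: 0.0295
gripper_force: 51.5
[-4.40795469  1.54126588  6.53244369] 0.029478591581350237 [ 0.5679021  -0.04819788  0.12230488]
wrist stud []
wrist long_mark []
top stud [([347.4, 197.7], [0.548, 0.108, 0.143], 0.64)]
top long_mark [([348.2, 200.5], [0.54, 0.106, 0.143], 0.55)]
```

View pics/w5.png

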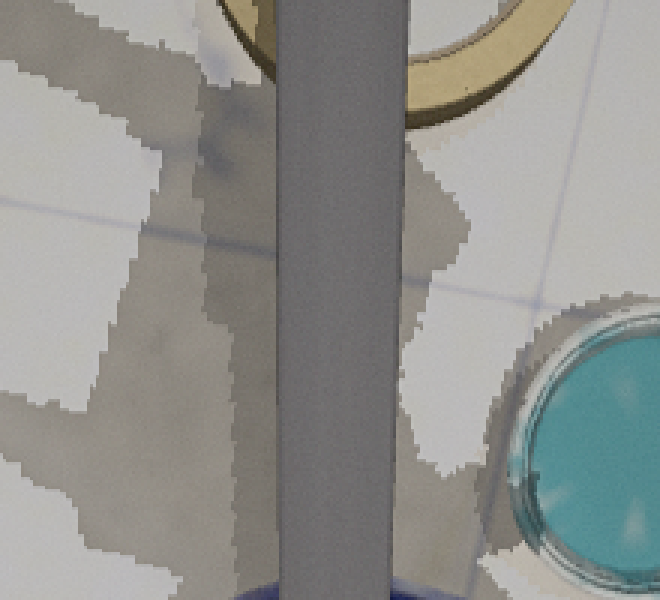

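```bash
python3 - <<'E'
from h import *
u=np.array([.18,-.984,0])
for c in ["top","scene","top","scene","top","scene"]:
  im=eyes.get_image(c);o={}
  for l in ["stud","long_mark"]:
    r=eyes.place_of(c,l)
    if r: o[l]=loc(im,r[0]["centre"],.143); print(c,l,o[l].round(3),round(r[0]["confidence"],2),round(o[l]@u,4))
a=cv2.resize(eyes.get_image("top")["frame"][180:220,310:380,::-1],None,fx=8,fy=8,interpolation=cv2.INTER_CUBIC)
b=cv2.resize(eyes.get_image("scene")["frame"][175:235,315:385,::-1],None,fx=4,fy=4,interpolation=cv2.INTER_CUBIC)
p=np.zeros((560,560,3),np.uint8);p[:320]=a;p[320:560,:280]=b;cv2.imwrite("pics/m6.png",p)
E
```

```text
top stud [0.548 0.108 0.143] 0.86 -0.0073
top long_mark [0.542 0.104 0.143] 0.66 -0.0047
scene stud [0.539 0.107 0.143] 0.62 -0.0083
scene long_mark [0.541 0.109 0.143] 0.65 -0.0102
top stud [0.542 0.109 0.143] 0.78 -0.0098
top long_mark [0.538 0.1   0.143] 0.7 -0.0017
scene stud [0.552 0.101 0.143] 0.62 -0.0003
scene long_mark [0.545 0.097 0.143] 0.75 0.0026
top stud [0.545 0.115 0.143] 0.56 -0.015
top long_mark [0.545 0.102 0.143] 0.57 -0.0018
scene stud [0.543 0.099 0.143] 0.71 0.0007
scene long_mark [0.537 0.096 0.143] 0.56 0.0018
```

View pics/m6.png

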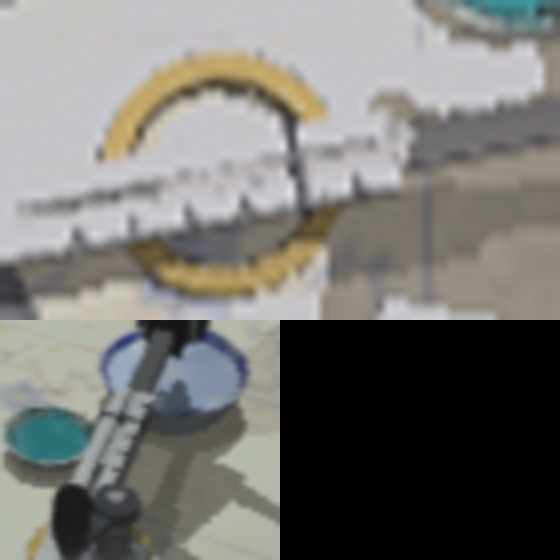

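```bash
python3 - <<'E'
import cv2
for n,c in (("w4",312),("wrist5",None)):
    g=cv2.imread(f"pics/{n}.png",0)
    for cc in ([300,312,324] if c else [310,320,330]): print(n,cc,g[188:236:2,cc-3:cc+4].mean(1).round().astype(int).tolist())
E
```

```text
w4 300 [123, 108, 109, 109, 110, 110, 112, 113, 112, 113, 114, 113, 113, 102, 59, 54, 51, 47, 40, 35, 29, 28, 21, 20]
w4 312 [110, 109, 109, 110, 111, 110, 109, 110, 110, 112, 111, 112, 112, 107, 57, 60, 62, 59, 58, 53, 50, 46, 40, 36]
w4 324 [127, 90, 108, 108, 108, 109, 109, 110, 108, 109, 109, 110, 110, 114, 34, 42, 44, 53, 55, 56, 59, 57, 57, 55]
wrist5 310 [107, 108, 107, 107, 107, 108, 108, 108, 107, 108, 108, 110, 108, 108, 83, 56, 55, 53, 51, 49, 43, 39, 34, 30]
wrist5 320 [109, 110, 109, 109, 108, 107, 109, 109, 108, 108, 109, 108, 109, 109, 84, 43, 47, 52, 51, 54, 52, 50, 47, 43]
wrist5 330 [109, 108, 106, 109, 108, 108, 107, 109, 107, 108, 108, 108, 107, 108, 85, 24, 29, 34, 41, 43, 48, 49, 50, 51]
```

```bash
python3 -m creep '[[0,-0.001,0,0,0],[0,-0.001,0,0,0],[0,-0.001,0,0,0],[0,-0.001,0,0,0]]' && python3 -c "
from rig import manip
print(manip.sign_off())"
```

```text
clock: 16.45
position: [0.5679, -0.0482, 0.1223]
ee_rot: [-0.001, 0.641, 0.767, 0.0]
contact_force: [-5.2, 3.3, 6.9]
width: 0.0296
gripper_force: 51.5
the job is handed in; nothing more can be done
None
```

The job is handed in; no verdict came back. The crank is wound to its stop, and the block is gripped at about 51 N with the lock squeezed in. The arm is drawn out about 79 mm by hand travel, against 80 mm for the long line; I could not see the stud at the line directly.

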